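# Hang the bottle carrier on the rail and slide it to the sampling mark

### The job

Hook the bottle carrier onto the steel rail at the yellow band, then slide it along the rail, without lifting it off again, until its hook is centred on the blue band, its sampling place. Let go and leave it hanging there upright and still; leave the three loose bottles where they stand.

Things in the scene. Friction and masses are not known exactly. Their poses are not given: they have to be found in the camera images.
- carrier: Aluminium bottle carrier with fixed amber bottle (one rigid piece, 0.25-0.5 kg), 240 mm tall, standing on the bench. Origin: centre of its underside, below the hook; z up, y along the hook's width, x to the hook's open side. Base 74 (x) by 70 mm (y). Stem 24 mm wide at x = -37 mm. Bottle top: height 106 mm. Hung, it balances upright.
- carrier_seat (a point): Where the rail's axis lies in the hook when hung: on the carrier's z axis, 165 mm above its underside; carrier's axes. The hook is an inverted V, 24 mm wide (y), x = -17 to +19 mm, centring itself on the rail. Its lip (+x side) ends at height 151 mm: the rail enters from +x between heights 106 (bottle top) and 151 mm, then the carrier is lowered about 37 mm onto the rail.
- carrier_tab (a point): Point for gripping the black tab on top of the carrier, on the carrier's z axis, 216 mm above its underside. The tab is 14 mm thick (x), 44 mm wide (y), from height 190 to 240 mm; below it lies the hook's arm, nothing is beside it above 190 mm.
- rail: Fixed steel rail on two posts over a long green drip tray. Origin: on the bench under the rail's middle; y along the rail, x across it, away from the robot (the rail may be yawed up to 0.14 rad), z up. Tray 90 mm (x) by 500 mm (y), 25 mm high. Posts, 18 mm thick, with red knobs (24 mm) at y = -210 and +210 mm.
- rail_mid (a point): Middle of the rail's axis, 205 mm above the bench; rail diameter 16 mm; axes as rail.
- yellow_band (a point): Centre, on the rail's axis, of the yellow painted band (40 mm long along the rail, no thickness to speak of): where the carrier is hooked on. Axes as rail. The same colour is on the tray's rims below it. Yellow and blue may lie either way round, 170 to 230 mm apart.
- blue_band (a point): Centre, on the rail's axis, of the blue painted band (40 mm long along the rail, so the 24 mm hook, when centred, leaves 8 mm of blue on either side). Axes as rail. The same colour is on the tray's rims below it.
- serum_a: Loose amber serum bottle with white foam square, 66 mm across, 117 mm tall, origin under its centre: leave alone.
- serum_b: Second loose amber serum bottle, same size, origin under its centre: leave alone.
- wash: Loose white bottle with blue cap, 60 mm across, 150 mm tall, standing left of the rail, origin under its centre: leave alone.
Not all that is in view belongs to the job. There is more than one size of the carrier; the one meant has the size given above.

How it is judged:
By the outcome, as a careful person would: the job done as asked, in the order asked, and still so for the second after the job is handed in, with the robot touching nothing.
It also fails if it takes over 48 s, if anything falls off the work surface, if the arm or the gripper's body presses on something with over 40 N, if the wrist force passes 120 N, or if a joint passes its speed limit or range.

### The arm

A 6-joint arm with a two-finger parallel gripper is mounted at the origin on the work surface. World frame = base frame: x ahead of the robot, y to its left, z up, the work surface at z = 0. Lengths are in m, angles in degrees, forces in N, time in s.
With the tool pointing down it reaches from about 0.3 to 0.75 m from the base axis. Payload 8.5 kg.
Tool frame: the origin (TCP) lies midway between the tips of the shut fingers; the grasp point (between the pads) lies 19 mm behind it; z points along the fingers, y is the line along which they close (so a half turn about z gives the same grasp; the last joint's range is limited). The gripper opens to 85 mm and grips with 20 to 120 N. Pads are 22 mm wide; open, the fingers measure 114 mm over their backs; the gripper's body (76 mm by 85 mm) begins 54 mm behind the grasp point. The pads swing forward as they close: fully open they stand 13 mm farther back than shut.
Start: joints at [-12.336, 21.807, 74.336, -0, 83.858, -12.336], TCP at [0.55, 0, 0.231] pointing down, gripper open.
Joint ranges: [-178.18, 178.18], [-50.72, 133.34], [12.68, 142.11], [-81.47, 261.47], [9.98, 163.14], [-165.26, 165.26]. Speed limits (degrees/s): [136.94, 136.94, 180, 180, 180, 180].

### API

Orientations are given as a 3x3 rotation matrix whose columns are the frame's x, y, z axes.
In Python, from rig import env gives the robot as it stands. The module is installed in compiled form; this text tells all that it offers.
- The arm moves only by the tool jog_arm, never from a script. Its argument "targets" is a list of rows, each a list of 6 numbers: the shift along the tool's x, y, z in cm, then the turn, a rotation vector about the tool's x, y, z in degrees. A call has 1 to 8 rows; each row is the pose to reach, as a shift and turn from the pose commanded when the call began, along the tool's axes at that moment; what a row does not reach only later rows make up. A row lasts 1/12 s, in which the tool goes at most 41.7 mm and 7.16 degrees, less where a joint would pass 70% of its speed; a pose out of reach is approached as far as the arm can. A call with a gripper value outside its range is refused whole. "hand" is the opening, from 0 (shut) to 1 (fully open), set as the call begins (left out, the last holds). The fingers move at their own pace and stop on an object; "newtons" is the grip in N (left out, the last holds). Time passes only in rows, so rows that repeat a pose let the fingers close. It gives the time, the measured TCP pose, the force, the opening and the grip force at its end, in the units of the state.
- env.observe(): the state, without advancing time (a new reading comes with each control period).
- env.get_image(name): name is "scene" or "side" or "wrist"; returns a dict with "frame" (400x640x3 uint8, red, green, blue), "depth" (400x640 float32, m along the optical axis (not along the pixel's ray), 0 where there is no reading), "fovy" (degrees; the focal length in pixels is half the picture's height over the tangent of half this angle, whatever the lens; pixels are square), "cx", "cy" (the principal point, pixels), "cam_to_world" (4x4, takes a point from camera to world coordinates). Camera axes: x right, y down, z forward; pixel columns grow to the right and rows downward; lengths in m; the calibration is good to about 2 mm. A picture is of the moment at which its call begins.
- env.close_job(): hands the job in; it is judged then, once.
Trained networks look in the newest picture that a camera, given by its name, has taken for a name from the list of things; names that differ only in an ending like _2 or _b are one class to them, and where a whole thing is asked for, a point or a joint stands for the part that bears it (a point fixed in the world has none). Each returns a list of dicts, best first, with "score" (0 to 1); they miss things now and then, are a little off and sometimes report something else, mostly with a low value. They report only what shows in the picture. A call takes as long as a camera call. They do not tell look-alikes from the thing itself.
- env.regions_of(camera, target): "pixels" (400x640 bool, what is visible of it) and "point" ([row, column] in pixels, amid what is visible of it).
The state is a dict: "time_s": time; "q": joint angles; "qvel": joint speeds; "joint_efforts": joint torques, N m; "position": TCP position; "tool_rot": TCP orientation; "ft_force": force on the tool from outside, world axes, zero at the start; "wrist_torque": the same for the moment, N m; "grip_width": finger opening in m; "gripper_force": force on a finger pad.
Only numpy, scipy, OpenCV 4.12 (cv2) and the standard library are available. Lean on these libraries where they do the work, as an engineer would, in place of code of your own. Each camera call takes 0.05 s, during which the arm holds its last target. There are 200 camera calls.

## Working session

There is one attempt and no reset: what is moved stays moved. The work goes in short steps, Python scripts to look and compute and a tool call to move; the robot and the scene stay as the last step left them, time stands still between calls to the robot, and variables do not carry over. Pictures are saved under pics/ and viewed, at most 10 in all, crops included, and the job is handed in when it is done.

Besides the shell and the picture viewer there is one more tool, called after "Call:" as a command line: name --pt "numbers of a row" for each row, then --argument value for the rest. jog_arm: Moves the arm, as the interface text tells. Its arguments: {"type":"object","properties":{"targets":{"type":"array","items":{"type":"array","items":{"type":"number"}}},"hand":{"type":"number"},"newtons":{"type":"number"}},"required":["targets"]}

```bash
mkdir -p pics; cat > h.py <<'E'
import numpy as np, cv2
from rig import env
def cloud(im):
    h,w=im["depth"].shape; f=h/2/np.tan(np.radians(im["fovy"])/2)
    v,u=np.mgrid[:h,:w]; d=im["depth"]
    P=np.stack([(u-im["cx"])/f*d,(v-im["cy"])/f*d,d],-1)
    M=np.array(im["cam_to_world"]); W=P@M[:3,:3].T+M[:3,3]; W[d<=0]=np.nan
    return W
def save(n,a): cv2.imwrite("pics/"+n+".png",cv2.cvtColor(np.ascontiguousarray(a),cv2.COLOR_RGB2BGR))
E
python3 - <<'E'
from h import *
ims={}
for c in("scene","side"):
    im=env.get_image(c); W=cloud(im); save(c+"0",im["frame"])
    np.savez(c+"0.npz",W=W,f=im["frame"],M=im["cam_to_world"])
    print(c,np.round(np.array(im["cam_to_world"])[:3],2).tolist(),im["fovy"])
    for t in("carrier","carrier_tab","rail","yellow_band","blue_band","serum_a","wash"):
        for r in env.regions_of(c,t):
            m=r["pixels"]; p=W[m]; print(t,round(r["score"],2),np.round(r["point"]),m.sum(),np.round(np.nanmedian(p,0),3),np.round(np.nanpercentile(p,3,axis=0),3),np.round(np.nanpercentile(p,97,axis=0),3))
E
```

```text
scene [[-0.43, 0.53, -0.73, 1.41], [0.9, 0.26, -0.34, 0.47], [0.01, -0.81, -0.59, 0.85]] 51.93625401739871
carrier 0.72 [182. 282.] 645 [ 0.444 -0.127  0.085] [ 0.396 -0.149  0.006] [ 0.464 -0.099  0.238]
carrier 0.54 [186. 325.] 353 [ 0.375 -0.009  0.055] [ 0.254 -0.066 -0.001] [0.394 0.013 0.164]
carrier_tab 0.93 [186. 322.] 314 [ 0.379 -0.009  0.061] [ 0.283 -0.067  0.001] [0.391 0.007 0.168]
carrier_tab 0.91 [183. 281.] 814 [ 0.444 -0.127  0.073] [ 0.273 -0.243  0.001] [ 0.473 -0.09   0.242]
rail 0.66 [244. 309.] 5334 [0.622 0.069 0.013] [ 0.57  -0.187  0.003] [0.676 0.28  0.213]
yellow_band 0.72 [228. 275.] 236 [ 0.62  -0.063  0.026] [ 0.567 -0.083  0.003] [ 0.662 -0.045  0.215]
blue_band 0.87 [248. 336.] 269 [0.633 0.145 0.026] [0.583 0.127 0.006] [0.675 0.163 0.215]
serum_a 0.94 [170. 242.] 432 [ 0.415 -0.299  0.084] [ 0.38  -0.337  0.004] [ 0.603 -0.17   0.176]
serum_a 0.86 [222. 413.] 796 [0.456 0.318 0.077] [0.413 0.288 0.007] [0.469 0.347 0.12 ]
serum_a 0.15 [261. 419.] 915 [0.601 0.372 0.082] [0.578 0.345 0.009] [0.611 0.397 0.15 ]
wash 0.61 [261. 419.] 935 [0.601 0.372 0
[... 503 characters left out ...]
 [ 0.351 -0.039  0.004] [0.392 0.007 0.175]
rail 0.76 [266. 371.] 6029 [ 0.61  -0.064  0.007] [ 0.567 -0.206  0.002] [0.652 0.265 0.214]
yellow_band 0.7 [218. 378.] 148 [ 0.612 -0.067  0.211] [ 0.567 -0.083  0.02 ] [ 0.657 -0.05   0.214]
blue_band 0.39 [156. 375.] 34 [0.626 0.15  0.212] [0.58  0.131 0.027] [0.633 0.165 0.215]
blue_band 0.2 [290. 289.] 2170 [ 0.43  -0.146  0.077] [ 0.396 -0.164  0.003] [ 0.462 -0.111  0.24 ]
serum_a 0.89 [375. 276.] 1926 [ 0.404 -0.331  0.085] [ 0.373 -0.347  0.014] [ 0.432 -0.294  0.119]
serum_a 0.8 [169. 294.] 916 [0.435 0.294 0.071] [0.405 0.281 0.003] [0.464 0.34  0.119]
wash 0.53 [168. 343.] 335 [0.576 0.343 0.036] [0.55  0.336 0.006] [0.605 0.361 0.067]
```

View pics/scene0.png

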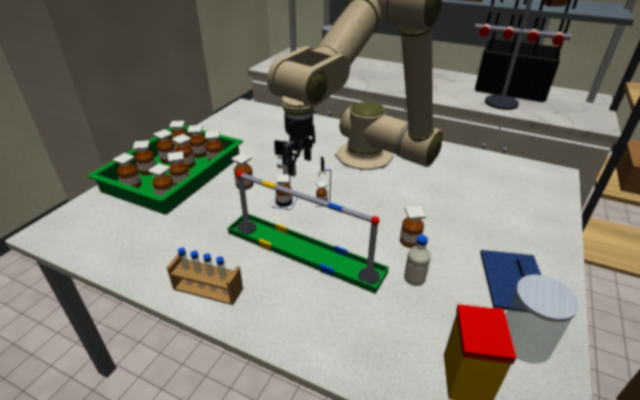

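View pics/side0.png

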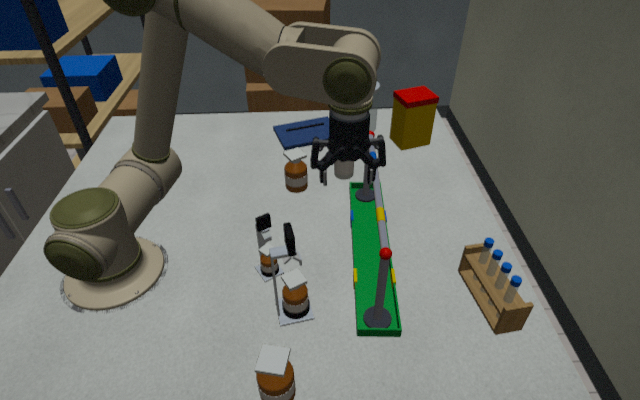

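The scene view shows two carriers. The large one is at scene (row 182, col 282) and side (290, 289), top at z=0.24 m. The small look-alike is at scene (186, 325) and side (247, 265), top at 0.175 m. Loose bottles that could also be mistaken for it are at side (375, 276) and (169, 294). I choose the 240 mm one, and check it in a crop while measuring its pose.

```bash
python3 - <<'E'
from h import *
c=np.load("side0.npz"); f=c["f"]; 
save("crop",cv2.resize(f[200:340,220:400],None,fx=4,fy=4,interpolation=cv2.INTER_CUBIC))
for n in("side0","scene0"):
    z=np.load(n+".npz"); W=z["W"]; f=z["f"].astype(int)
    box=(W[...,0]>.37)&(W[...,0]<.5)&(W[...,1]>-.2)&(W[...,1]<-.07)
    t=box&(W[...,2]>.192)&(W[...,2]<.25); p=W[t]
    top=p[p[:,2]>.233]
    print(n,"tab",len(p),p.mean(0).round(4),"top",len(top),top.mean(0).round(4))
    if len(top)>5: print(" rect",cv2.minAreaRect((top[:,:2]*1000).astype(np.float32)))
    if len(p)>5: print(" tabrect",cv2.minAreaRect((p[:,:2]*1000).astype(np.float32)))
    for a,b in((.002,.02),(.105,.12),(.12,.15),(.15,.19)):
        q=W[box&(W[...,2]>a)&(W[...,2]<b)]
        if len(q)>4: print(a,len(q),q.mean(0).round(3),cv2.minAreaRect((q[:,:2]*1000).astype(np.float32)))
    r=(W[...,2]>.195)&(W[...,2]<.225)&(W[...,0]>.54)&(W[...,0]<.7)&(abs(W[...,1]-.04)<.19)
    p=W[r]; hi=p[p[:,2]>.209]
    k=np.polyfit(hi[:,1],hi[:,0],1); print(" rail x=",k,"n",len(hi), "z",np.percentile(p[:,2],[50,95]))
    F=f[r]
    yel=(F[:,0]>F[:,2]+50)&(F[:,1]>F[:,2]+40); bl=F[:,2]>F[:,0]+40
    for nm,m in(("yel",yel),("blue",bl)):
        q=p[m]; print(nm,len(q),np.percentile(q[:,1],[3,50,97]).round(4),np.median(q,0).round(4)) if len(q) else 0
E
```

```text
side0 tab 311 [ 0.4319 -0.141   0.2249] top 148 [ 0.4323 -0.1348  0.2392]
 rect ((432.2474670410156, -132.45693969726562), (14.078337669372559, 43.275753021240234), 12.265310287475586)
 tabrect ((416.7567443847656, -135.8183135986328), (45.78071212768555, 45.32150650024414), 12.265310287475586)
0.002 685 [ 0.431 -0.15   0.006] ((435.121826171875, -135.60923767089844), (127.16861724853516, 130.599609375), 89.48430633544922)
0.105 239 [ 0.432 -0.133  0.107] ((424.2838439941406, -136.0015411376953), (62.73418045043945, 42.109886169433594), 26.619678497314453)
0.12 29 [ 0.397 -0.147  0.136] ((394.4373779296875, -140.33067321777344), (3.8470141887664795, 26.493528366088867), 20.979204177856445)
0.15 241 [ 0.422 -0.14   0.177] ((422.1612854003906, -133.56851196289062), (57.808631896972656, 26.887798309326172), 11.620258331298828)
 rail x= [0.06621079 0.61704573] n 556 z [0.2122044  0.21443324]
yel 110 [-0.0836 -0.0646 -0.0465] [ 0.6116 -0.0646  0.2126]
blue 33 [0.1359 0.1515 0.1645] [0.6278 0.1515 0.2127]
scene0 tab 137 [ 0.4388 -0.1347  0.2231] top 49 [ 0.4362 -0.1321  0.2392]
 rect ((432
[... 225 characters left out ...]
.453 -0.128  0.006] ((441.8505859375, -134.8856658935547), (116.0776596069336, 128.9124755859375), 0.39650189876556396)
0.105 93 [ 0.427 -0.132  0.108] ((426.4908447265625, -134.17184448242188), (67.62909698486328, 36.59336853027344), 30.573701858520508)
0.12 10 [ 0.397 -0.136  0.126] ((396.8570556640625, -136.88755798339844), (2.7050271034240723, 8.254921913146973), 2.321432113647461)
0.15 69 [ 0.445 -0.129  0.169] ((427.4477233886719, -131.98782348632812), (52.29522705078125, 25.301191329956055), 13.55406379699707)
 rail x= [0.06466876 0.62098316] n 506 z [0.21104377 0.21525163]
yel 72 [-0.0828 -0.0628 -0.0446] [ 0.6192 -0.0628  0.2124]
blue 85 [0.1249 0.1433 0.1629] [0.6324 0.1433 0.2121]
```

View pics/crop.png

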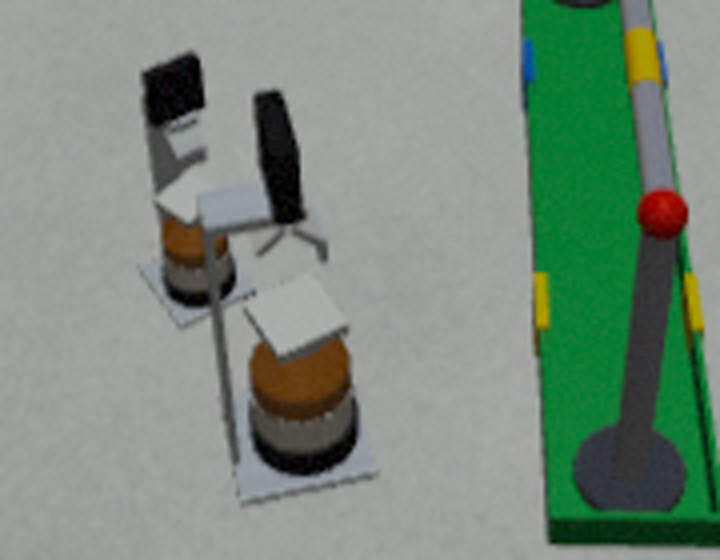

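The crop confirms the choice: the big carrier's tab is at crop (155, 277), its stem is on the robot side, its hook opens towards the rail (+x), and its yaw is about 12°. The rail's yaw is about −3.75°. Yellow is near y=−0.064 and blue near y=0.144.

```bash
cat >> h.py <<'E'
def go(x,y,z,yaw):
    """row for jog_arm: TCP to x,y,z, tool down with tool y along world yaw(deg) (or its half turn)"""
    from scipy.spatial.transform import Rotation as Ro
    s=env.observe(); R=np.array(s["tool_rot"]); p=np.array(s["position"])
    best=None
    for a in (yaw,yaw+180):
        a=np.radians(a); Y=np.array([np.cos(a),np.sin(a),0]); Z=np.array([0,0,-1.]); X=np.cross(Y,Z)
        r=Ro.from_matrix(R.T@np.stack([X,Y,Z],1)).as_rotvec(degrees=True)
        if best is None or np.linalg.norm(r)<np.linalg.norm(best): best=r
    return np.r_[R.T@(np.array([x,y,z])-p)*100,best].round(2)
E
python3 - <<'E'
from h import *
s=env.observe(); print(s["time_s"],s["position"],np.round(s["tool_rot"],3))
print(go(.4323,-.1325,.31,12.3))
E
```

```text
0.8 [5.49980622e-01 2.32888186e-05 2.31345670e-01] [[-0.  1.  0.]
 [ 1.  0.  0.]
 [ 0.  0. -1.]]
[-13.25 -11.77  -7.87   0.    -0.   -12.3 ]
```

Call:
jog_arm --pt "0 0 -4 0 0 0" --pt "0 0 -7.9 0 0 0" --pt "-3 -2.7 -7.9 0 0 -4" --pt "-6 -5.4 -7.9 0 0 -8" --pt "-9 -8 -7.9 0 0 -12.3" --pt "-12 -10.7 -7.9 0 0 -12.3" --pt "-13.2 -11.8 -7.9 0 0 -12.3" --pt "-13.2 -11.8 -7.9 0 0 -12.3" --hand 1

```text
time_s: 1.47
position: [0.4302, -0.134, 0.3107]
tool_rot: [[-0.209, 0.978, 0.0], [0.978, 0.209, -0.001], [-0.001, -0.0, -1.0]]
ft_force: [-0.2, 0.3, 0.6]
grip_width: 0.0855
gripper_force: 0.0
```

```bash
python3 - <<'E'
from h import *
s=env.observe(); print(s["time_s"],s["position"],np.round(s["qvel"],2))
for n in("wrist","side","scene"):
    im=env.get_image(n); W=cloud(im); f=im["frame"].astype(int)
    if n=="wrist": save("w1",im["frame"])
    t=(W[...,0]>.39)&(W[...,0]<.5)&(W[...,1]>-.2)&(W[...,1]<-.09)&(W[...,2]>.234)&(W[...,2]<.245)&(f.sum(-1)<200); p=W[t]
    if len(p)>5:print(n,len(p),cv2.minAreaRect((p[:,:2]*1000).astype(np.float32)))
    r=(W[...,2]>.195)&(W[...,2]<.225)&(W[...,0]>.54)&(W[...,0]<.7)&(abs(W[...,1]-.04)<.19)
    if r.sum()>20:
        p=W[r];F=f[r]; hi=p[p[:,2]>.2115]; print(" rail",np.polyfit(hi[:,1],hi[:,0],1),len(hi))
        yel=(F[:,0]>F[:,2]+50)&(F[:,1]>F[:,2]+40); bl=F[:,2]>F[:,0]+40
        for nm,m in(("yel",yel),("blue",bl)):
            q=p[m]; print(nm,len(q),np.percentile(q[:,1],[2,50,98]).round(4),np.median(q,0).round(4)) if len(q) else 0
    # tray rims
    r=(W[...,2]>.01)&(W[...,2]<.035)&(W[...,0]>.54)&(W[...,0]<.7)&(abs(W[...,1]-.04)<.26); p=W[r];F=f[r]
    gr=(F[:,1]>F[:,0]+30)&(F[:,1]>F[:,2]+30)&(p[:,2]>.02)
    if gr.sum()>50: print(" tray",cv2.minAreaRect((p[gr][:,:2]*1000).astype(np.float32)))
    for nm,m in(("yel",(F[:,0]>F[:,2]+50)&(F[:,1]>F[:,2]+40)&(F[:,0]>F[:,1]-30)),("blue",F[:,2]>F[:,0]+40)):
        for side in(-1,1):
            q=p[m]; q=q[(q[:,0]-.619-.0655*q[:,1])*side>0]
            if len(q)>5: print(" rim",nm,side,len(q),q.mean(0).round(4),np.percentile(q[:,1],[3,97]).round(4))
E
```

```text
1.4667 [ 0.43018695 -0.13403989  0.31069746] [ 4.03  1.6  -2.04  1.18  0.13  3.82]
wrist 849 ((430.6613464355469, -129.3868408203125), (12.796077728271484, 43.23854446411133), 11.849801063537598)
 rail [0.062505   0.61427378] 3396
yel 1022 [-0.0821 -0.0623 -0.0438] [ 0.6072 -0.0623  0.2125]
 tray ((613.03076171875, -40.556488037109375), (330.0708312988281, 91.84945678710938), 86.41796875)
 rim yel -1 176 [ 0.5671 -0.0603  0.0249] [-0.0787 -0.0418]
 rim yel 1 175 [ 0.6538 -0.0655  0.0252] [-0.0844 -0.0469]
 rim blue 1 135 [0.6663 0.1323 0.0259] [0.1222 0.1435]
side 125 ((432.11676025390625, -133.37155151367188), (13.339313507080078, 40.40340042114258), 11.8761568069458)
 rail [0.06109325 0.61697535] 503
yel 108 [-0.0829 -0.0643 -0.045 ] [ 0.6117 -0.0643  0.2125]
blue 70 [0.1237 0.1424 0.1627] [0.6246 0.1424 0.2126]
 tray ((619.86083984375, 42.341949462890625), (501.0709533691406, 90.338134765625), 86.48629760742188)
 rim yel -1 51 [ 0.5694 -0.0633  0.0271] [-0.0812 -0.0444]
 rim yel 1 61 [ 0.6558 -0.0686  0.0261] [-0.0872 -0.0474]
 rim blue -1 110 [0.576  0.0139 0.0259] [-0.2014  0.2289]
 rim blue 1 40 [ 0.6552 -0.0624  0.0264] [-0.2067  0.1545]
scene 28 ((435.5673828125, -127.15716552734375), (10.584606170654297, 35.9433708190918), 12.775190353393555)
 rail [0.06244323 0.62005477] 355
yel 73 [-0.0835 -0.065  -0.0438] [ 0.6192 -0.065   0.2119]
blue 85 [0.1251 0.1437 0.1633] [0.6324 0.1437 0.212 ]
 tray ((622.1149291992188, 44.280609130859375), (500.46307373046875, 93.76073455810547), 86.12999725341797)
 rim yel -1 65 [ 0.5725 -0.0621  0.0221] [-0.0802 -0.043 ]
 rim yel 1 67 [ 0.6594 -0.0661  0.0219] [-0.085  -0.0473]
 rim blue -1 74 [0.586  0.1463 0.0218] [0.1273 0.165 ]
 rim blue 1 93 [0.6723 0.1416 0.023 ] [0.121  0.1623]
```

View pics/w1.png

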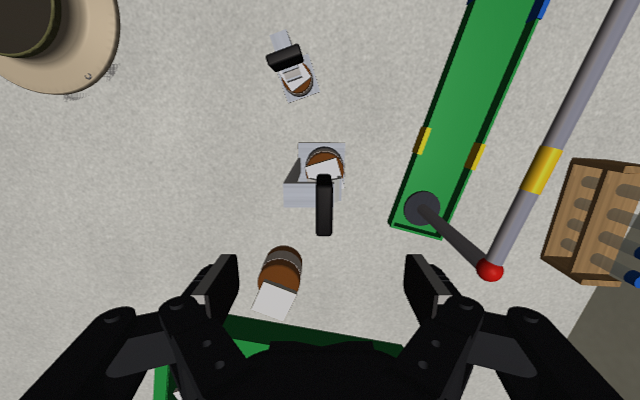

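The wrist view shows the tab at (row 205, col 323) centred between the open fingers, with nothing beside it. The yellow band is at (170, 541).

```bash
python3 - <<'E'
from h import *
print(go(.4318,-.1312,.200,12.0))
E
```

```text
[ 0.07 -0.04 11.04  0.03  0.    0.29]
```

Call:
jog_arm --pt "0 0 4 0 0 0" --pt "0.1 0 8 0 0 0" --pt "0.1 0 11 0 0 0" --pt "0.1 0 11 0 0 0" --pt "0.1 0 11 0 0 0"

```text
time_s: 2.03
position: [0.4322, -0.1303, 0.2002]
tool_rot: [[-0.214, 0.977, -0.002], [0.977, 0.214, 0.001], [0.002, -0.001, -1.0]]
ft_force: [0.5, 0.0, 0.5]
grip_width: 0.0851
gripper_force: 0.0
```

Call:
jog_arm --pt "0 0 0 0 0 0" --pt "0 0 0 0 0 0" --pt "0 0 0 0 0 0" --pt "0 0 0 0 0 0" --pt "0 0 0 0 0 0" --pt "0 0 0 0 0 0" --pt "0 0 0 0 0 0" --pt "0 0 0 0 0 0" --hand 0 --newtons 50

```text
time_s: 2.7
position: [0.432, -0.1313, 0.2009]
tool_rot: [[-0.213, 0.977, 0.001], [0.977, 0.213, -0.001], [-0.001, 0.001, -1.0]]
ft_force: [0.2, -0.0, 5.4]
grip_width: 0.0137
gripper_force: 50.5
```

Call:
jog_arm --pt "0 0 -1.5 0 0 0" --pt "0 0 -4 0 0 0" --pt "0 0 -6.5 0 0 0" --pt "0 0 -7.7 0 0 0" --pt "0 0 -7.7 0 0 0" --pt "0 0 -7.7 0 0 0"

```text
time_s: 3.2
position: [0.4315, -0.1308, 0.2765]
tool_rot: [[-0.213, 0.977, -0.001], [0.977, 0.213, 0.001], [0.001, -0.001, -1.0]]
ft_force: [-0.5, 1.1, -4.2]
grip_width: 0.0134
gripper_force: 49.4
```

```bash
python3 - <<'E'
from h import *
s=env.observe(); print(s["position"],s["ft_force"],s["wrist_torque"],s["grip_width"])
print(go(.5237,-.0584,.278,-3.6))
E
```

```text
[ 0.43146467 -0.13083976  0.27652062] [-0.47369283  1.1186526  -4.24703708] [ 0.08683864  0.01847851 -0.01289192] 0.01343432355194641
[ 5.11 10.55 -0.15 -0.05 -0.04 15.9 ]
```

Call:
jog_arm --pt "0.7 1.5 -0.1 0 0 2" --pt "1.7 3.5 -0.1 0 0 5" --pt "2.7 5.5 -0.1 0 0 8" --pt "3.7 7.5 -0.1 0 0 12" --pt "4.6 9.5 -0.1 0 0 15" --pt "5.1 10.5 -0.1 0 0 15.8" --pt "5.1 10.5 -0.1 0 0 15.8" --pt "5.1 10.5 -0.1 0 0 15.8"

```text
time_s: 3.87
position: [0.523, -0.0585, 0.2763]
tool_rot: [[0.06, 0.998, -0.004], [0.998, -0.06, 0.001], [0.001, -0.004, -1.0]]
ft_force: [0.0, 0.2, -4.2]
grip_width: 0.0133
gripper_force: 49.6
```

Call:
jog_arm --pt "0 0 0 0 0 0" --pt "0 0 0 0 0 0" --pt "0 0 0 0 0 0" --pt "0 0 0 0 0 0"

```text
time_s: 4.2
position: [0.5232, -0.0592, 0.2784]
tool_rot: [[0.062, 0.998, -0.0], [0.998, -0.062, 0.0], [-0.0, -0.0, -1.0]]
ft_force: [0.0, 0.0, -3.8]
grip_width: 0.0135
gripper_force: 49.6
```

```bash
python3 - <<'E'
from h import *
s=env.observe(); print(s["position"],s["ft_force"],s["wrist_torque"],s["grip_width"])
for n in("side","scene"):
    im=env.get_image(n); W=cloud(im); f=im["frame"].astype(int)
    if n=="side": save("s2",cv2.resize(im["frame"][150:350,230:470],None,fx=3,fy=3))
    for r in env.regions_of(n,"carrier")[:3]:
        p=W[r["pixels"]]; p=p[(p[:,2]>.03)]; print(n,r["score"],r["point"],np.nanpercentile(p,[2,50,98],axis=0).round(4).tolist())
        lo=p[(p[:,2]<.086)&(p[:,2]>.055)]; print(len(lo), lo[:,2].min() if len(lo) else 0)
        rr,cc=np.nonzero(r["pixels"])
    r=(W[...,2]>.209)&(W[...,2]<.225)&(W[...,0]>.59)&(W[...,0]<.7)&(W[...,1]<.0)&(W[...,1]>-.15)
    hi=W[r]; print(" rail",np.polyfit(hi[:,1],hi[:,0],1),len(hi),np.percentile(hi[:,2],90))
print(go(.6135,-.064,.278,-3.6))
E
```

```text
[ 0.52317187 -0.05916723  0.2783554 ] [ 0.02651538  0.02230188 -3.76156946] [0.01593501 0.04769811 0.00353789] 0.013527851932930246
side 0.76 [250.3, 266.0] [[0.3504, -0.0368, 0.0341], [0.3705, -0.022, 0.0791], [0.3883, 0.0072, 0.176]]
245 0.05516047255687684
side 0.65 [238.6, 333.8] [[0.4848, -0.0927, 0.0818], [0.52, -0.0723, 0.1553], [0.5532, -0.0387, 0.3178]]
304 0.07794734807676373
 rail [0.06179082 0.6165098 ] 371 0.21434241281115707
scene 0.71 [180.4, 289.7] [[0.4859, -0.0796, 0.0818], [0.5323, -0.0484, 0.1781], [0.559, -0.0238, 0.3127]]
122 0.07740288737259848
scene 0.69 [188.4, 321.8] [[0.356, -0.0315, 0.0314], [0.3799, -0.0092, 0.0778], [0.393, 0.0131, 0.1779]]
92 0.05503966325055676
 rail [0.06672826 0.62143387] 180 0.21527341364489982
[0.05 9.02 0.04 0.01 0.   0.09]
```

View pics/s2.png

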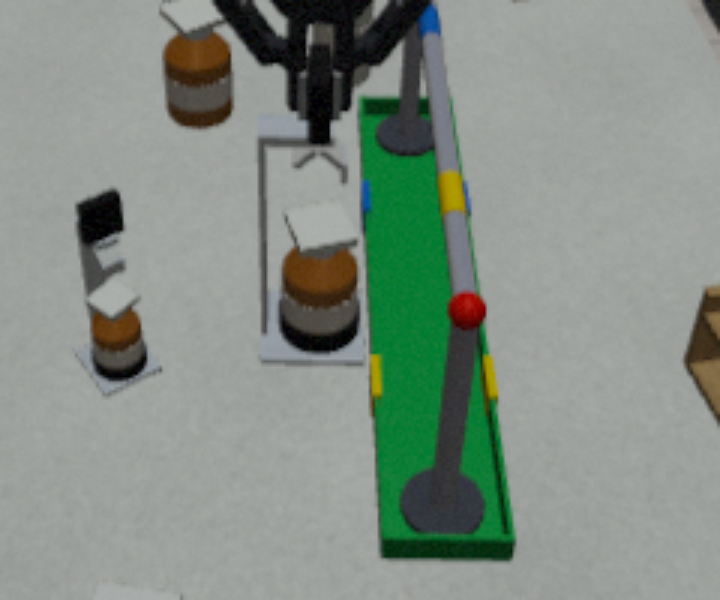

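The carrier hangs upright in the gripper at crop (row 250, col 320), with its hook level with the yellow band at (190, 452). Next I move it over the rail.

Call:
jog_arm --pt "0 1.5 0 0 0 0" --pt "0 3.5 0 0 0 0" --pt "0 5.5 0 0 0 0" --pt "0 7.5 0 0 0 0" --pt "0 9.1 0 0 0 0" --pt "0 9.1 0 0 0 0" --pt "0 9.1 0 0 0 0" --pt "0 9.1 0 0 0 0"

```text
time_s: 5.07
position: [0.6138, -0.0643, 0.2782]
tool_rot: [[0.061, 0.998, -0.001], [0.998, -0.061, 0.0], [0.0, -0.001, -1.0]]
ft_force: [-1.0, -0.7, -4.3]
grip_width: 0.0133
gripper_force: 49.8
```

Call:
jog_arm --pt "0 0 1 0 0 0" --pt "0 0 2 0 0 0" --pt "0 0 2.5 0 0 0" --pt "0 0 2.5 0 0 0" --pt "0 0 2.5 0 0 0" --pt "0 0 2.5 0 0 0"

```text
time_s: 5.57
position: [0.6144, -0.0645, 0.2539]
tool_rot: [[0.061, 0.998, 0.001], [0.998, -0.061, -0.0], [-0.0, 0.001, -1.0]]
ft_force: [-0.2, 0.3, -4.3]
grip_width: 0.0137
gripper_force: 49.8
```

```bash
python3 - <<'E'
from h import *
s=env.observe(); print(s["position"],s["ft_force"],s["wrist_torque"],s["grip_width"])
im=env.get_image("side"); save("s3",cv2.resize(im["frame"][150:310,300:460],None,fx=3.6,fy=3.6,interpolation=cv2.INTER_CUBIC))
E
```

```text
[ 0.61438408 -0.06445051  0.25386789] [-0.2147235   0.33894387 -4.32602936] [ 0.02263121  0.0031876  -0.01992255] 0.013691439147863851
```

View pics/s3.png

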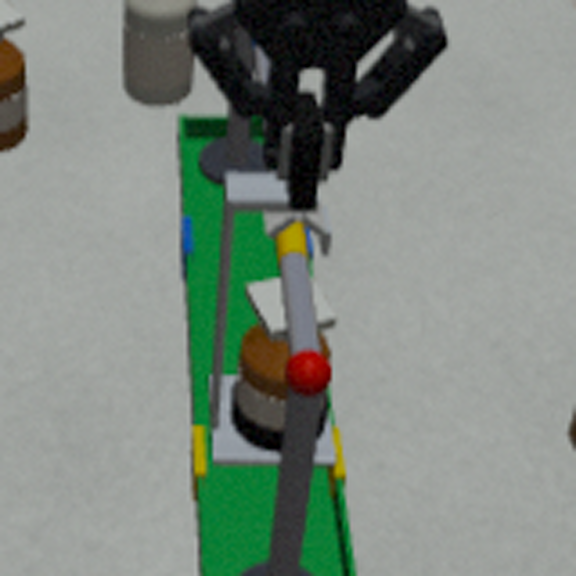

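The rail, with the yellow band at crop (238, 291), is inside the hook, and the lip at (240, 325) is beyond it. I lower the rest of the way.

Call:
jog_arm --pt "0 0 0.5 0 0 0" --pt "0 0 0.9 0 0 0" --pt "0 0 1.2 0 0 0" --pt "0 0 1.2 0 0 0" --pt "0 0 1.2 0 0 0" --pt "0 0 1.2 0 0 0"

```text
time_s: 6.12
position: [0.6139, -0.0644, 0.2414]
tool_rot: [[0.061, 0.998, -0.001], [0.998, -0.061, 0.0], [-0.0, -0.001, -1.0]]
ft_force: [-4.8, -0.4, 0.3]
grip_width: 0.0136
gripper_force: 50.4
```

Call:
jog_arm --pt "0 0 0.1 0 0 0" --pt "0 0 0.1 0 0 0" --pt "0 0 0.1 0 0 0"

```text
time_s: 6.37
position: [0.6139, -0.0643, 0.2413]
tool_rot: [[0.061, 0.998, -0.0], [0.998, -0.061, -0.0], [-0.0, -0.0, -1.0]]
ft_force: [-6.7, 0.3, 5.2]
grip_width: 0.0134
gripper_force: 51.2
```

Call:
jog_arm --pt "0 -0.1 -0.1 0 0 0" --pt "0.3 -0.1 -0.1 0 0 0" --pt "1 -0.1 -0.1 0 0 0" --pt "2 -0.1 -0.1 0 0 0" --pt "3 -0.1 -0.1 0 0 0" --pt "4 -0.1 -0.1 0 0 0" --pt "5 -0.1 -0.1 0 0 0" --pt "5 -0.1 -0.1 0 0 0"

```text
time_s: 7.03
position: [0.6166, -0.0117, 0.2412]
tool_rot: [[0.058, 0.998, 0.0], [0.998, -0.058, 0.001], [0.001, 0.0, -1.0]]
ft_force: [0.4, -0.9, -4.4]
grip_width: 0.0133
gripper_force: 49.8
```

Call:
jog_arm --pt "0.5 0 0.1 0 0 0" --pt "1.5 0 0.1 0 0 0" --pt "2.5 0 0.1 0 0 0" --pt "3.5 0 0.1 0 0 0" --pt "4.5 0 0.1 0 0 0" --pt "5 0 0.1 0 0 0" --pt "5 0 0.1 0 0 0"

```text
time_s: 7.62
position: [0.6195, 0.0369, 0.2408]
tool_rot: [[0.06, 0.998, 0.001], [0.998, -0.06, 0.001], [0.001, 0.001, -1.0]]
ft_force: [-2.2, 3.7, 3.5]
grip_width: 0.0136
gripper_force: 50.7
```

Seated and sliding with light contact. I continue along the rail.

Call:
jog_arm --pt "1 0 0 0 0 0" --pt "2 0 0 0 0 0" --pt "3 0 0 0 0 0" --pt "4 0 0 0 0 0" --pt "5 0 0 0 0 0" --pt "5 0 0 0 0 0"

```text
time_s: 8.12
position: [0.6226, 0.0868, 0.2408]
tool_rot: [[0.06, 0.998, 0.001], [0.998, -0.06, 0.001], [0.001, 0.001, -1.0]]
ft_force: [-2.9, 1.9, 3.5]
grip_width: 0.0133
gripper_force: 50.8
```

Call:
jog_arm --pt "1 0 0 0 0 0" --pt "2 0 0 0 0 0" --pt "3 0 0 0 0 0" --pt "4 0 0 0 0 0" --pt "4 0 0 0 0 0" --pt "4 0 0 0 0 0"

```text
time_s: 8.62
position: [0.6251, 0.1261, 0.2408]
tool_rot: [[0.06, 0.998, 0.001], [0.998, -0.06, 0.002], [0.002, 0.001, -1.0]]
ft_force: [-2.4, 4.7, 4.6]
grip_width: 0.0136
gripper_force: 51.0
```

```bash
cat > look.py <<'E'
from h import *
import sys
s=env.observe(); print(s["time_s"],s["position"],s["ft_force"],s["wrist_torque"])
for n in("scene","side"):
    im=env.get_image(n); W=cloud(im); f=im["frame"].astype(int)
    if n==sys.argv[2]:
        r0,c0=(195,290) if n=="scene" else (100,310)
        if n=="scene": r0,c0=150,270
        save(sys.argv[1],cv2.resize(im["frame"][r0:r0+110,c0:c0+130],None,fx=6,fy=5.4,interpolation=cv2.INTER_CUBIC))
    r=(W[...,2]>.195)&(W[...,2]<.225)&(W[...,0]>.58)&(W[...,0]<.68)&(W[...,1]>.1)&(W[...,1]<.19)
    p=W[r];F=f[r]; q=p[(F[:,2]>F[:,0]+40)]
    if len(q): print(n,"blue",len(q),np.sort(q[:,1])[[0,1,2,len(q)//2,-3,-2,-1]].round(4))
    for lo,hi,nm in((.227,.30,"tab"),(.178,.2,"lip"),(.13,.15,"bottle")):
        r=(W[...,2]>lo)&(W[...,2]<hi)&(abs(W[...,0]-.625)<.05)&(W[...,1]>.08)&(W[...,1]<.19)
        p=W[r]
        if len(p)>3: print(n,nm,len(p),np.percentile(p,[3,50,97],axis=0).round(4).tolist())
E
python3 look.py s4 scene
```

```text
8.6167 [0.62507522 0.12614443 0.24079313] [-2.41067904  4.72740148  4.643037  ] [ 0.97281106  0.51095529 -0.03090993]
scene blue 65 [0.1348 0.1362 0.1366 0.149  0.1636 0.1638 0.1656]
scene tab 363 [[0.5964, 0.1088, 0.2301], [0.6338, 0.1357, 0.2669], [0.664, 0.148, 0.298]]
scene lip 43 [[0.5881, 0.1128, 0.1885], [0.64, 0.1297, 0.1959], [0.6463, 0.1386, 0.1993]]
scene bottle 231 [[0.5878, 0.1037, 0.1341], [0.6265, 0.1239, 0.1453], [0.6499, 0.1427, 0.1486]]
side tab 676 [[0.5886, 0.1032, 0.229], [0.6197, 0.1156, 0.2739], [0.6581, 0.137, 0.2984]]
side lip 29 [[0.5859, 0.1116, 0.1785], [0.587, 0.114, 0.1906], [0.6427, 0.1345, 0.1985]]
side bottle 143 [[0.5862, 0.0986, 0.1322], [0.6159, 0.1137, 0.145], [0.6486, 0.1372, 0.1478]]
```

View pics/s4.png

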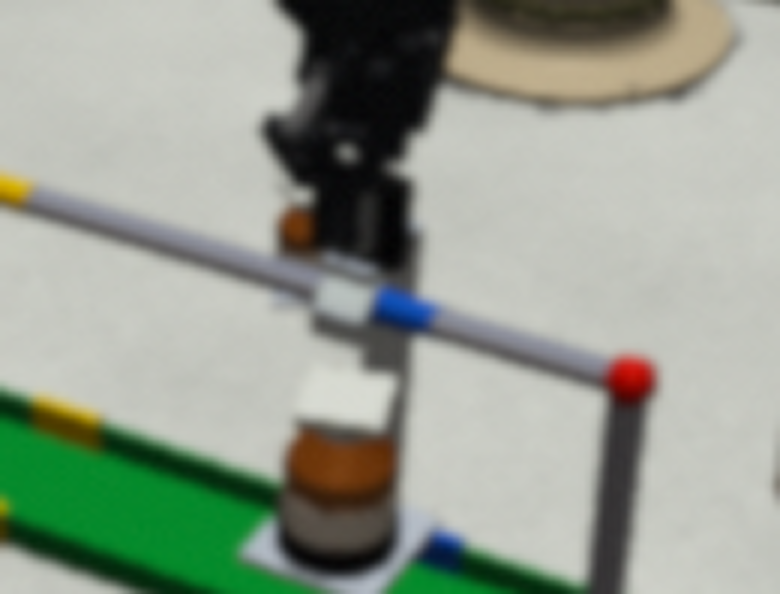

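The hook is at crop (row 298, col 345), with blue showing to its right (375–435). About 17.5 mm remains.

Call:
jog_arm --pt "0.6 0 0 0 0 0" --pt "1.2 0 0 0 0 0" --pt "1.75 0 0 0 0 0" --pt "1.75 0 0 0 0 0" --pt "1.75 -0.05 -0.05 0 0 0" --pt "1.75 -0.05 -0.05 0 0 0"

```text
time_s: 9.22
position: [0.6259, 0.142, 0.2409]
tool_rot: [[0.062, 0.998, 0.001], [0.998, -0.062, -0.001], [-0.0, 0.001, -1.0]]
ft_force: [-0.4, -2.3, 2.8]
grip_width: 0.0138
gripper_force: 50.8
```

```bash
python3 look.py s5 scene
```

```text
9.2167 [0.62590016 0.14197173 0.24088041] [-0.39142628 -2.34017721  2.7757469 ] [-0.39080996  0.1084323   0.04791605]
scene blue 31 [0.1515 0.1516 0.1517 0.1578 0.1632 0.1642 0.1654]
scene tab 365 [[0.5964, 0.123, 0.2302], [0.6344, 0.1512, 0.2642], [0.6639, 0.1639, 0.298]]
scene lip 42 [[0.5887, 0.1288, 0.1877], [0.6426, 0.145, 0.1959], [0.6464, 0.1526, 0.1998]]
scene bottle 227 [[0.5895, 0.118, 0.1344], [0.6277, 0.1382, 0.1459], [0.6508, 0.1566, 0.1491]]
side blue 13 [0.1222 0.1229 0.1237 0.1257 0.1283 0.1288 0.1297]
side tab 649 [[0.5893, 0.1186, 0.2291], [0.621, 0.1316, 0.274], [0.6585, 0.1514, 0.2985]]
side lip 26 [[0.5859, 0.1263, 0.1796], [0.5876, 0.1296, 0.1926], [0.6423, 0.1461, 0.1988]]
side bottle 142 [[0.5867, 0.112, 0.1333], [0.6169, 0.129, 0.1451], [0.6492, 0.1528, 0.1478]]
```

View pics/s5.png

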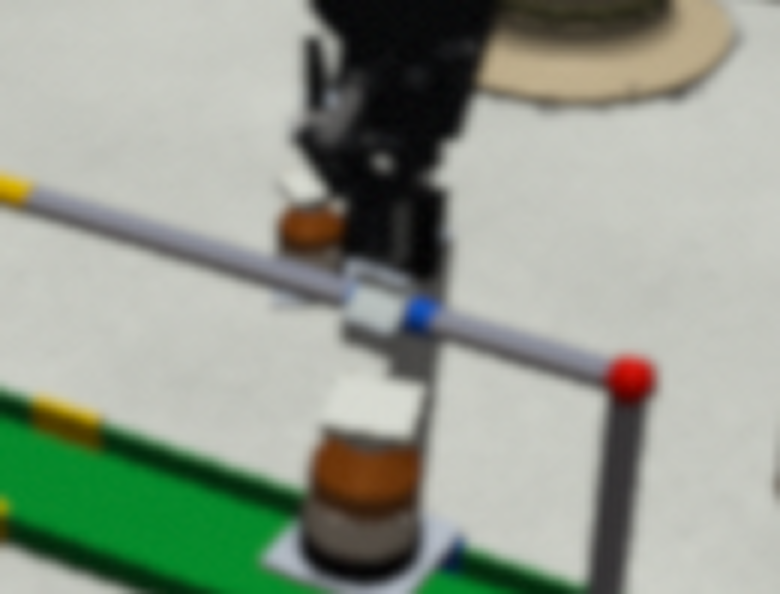

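Only a sliver is visible left of the hook (7 mm in the side view), against about 13 mm of blue on the right. I nudge +2 mm, then release.

Call:
jog_arm --pt "0.15 0 0 0 0 0" --pt "0.25 0 0 0 0 0" --pt "0.25 0 0 0 0 0" --pt "0.25 0 0 0 0 0" --pt "0.25 0 0 0 0 0" --pt "0.25 0 0 0 0 0"

```text
time_s: 9.82
position: [0.626, 0.1443, 0.2409]
tool_rot: [[0.062, 0.998, 0.001], [0.998, -0.062, -0.002], [-0.002, 0.001, -1.0]]
ft_force: [1.3, -4.8, 2.4]
grip_width: 0.0133
gripper_force: 50.8
```

```bash
python3 look.py s6 scene
```

```text
9.8167 [0.62602137 0.14434271 0.24088845] [ 1.32304918 -4.81762901  2.40993606] [-0.91517479 -0.07023516 -0.01479272]
scene blue 33 [0.1245 0.1246 0.1247 0.1573 0.1637 0.1639 0.1653]
scene tab 362 [[0.5971, 0.1259, 0.2297], [0.6354, 0.1531, 0.2654], [0.6644, 0.1661, 0.2969]]
scene lip 38 [[0.5885, 0.1273, 0.1899], [0.6423, 0.1459, 0.1959], [0.6471, 0.1548, 0.1993]]
scene bottle 229 [[0.589, 0.1203, 0.1345], [0.6278, 0.1399, 0.1456], [0.651, 0.1587, 0.1488]]
side blue 16 [0.1231 0.1231 0.1231 0.1256 0.1283 0.1322 0.1325]
side tab 646 [[0.5894, 0.1211, 0.2292], [0.6206, 0.1338, 0.2731], [0.6589, 0.155, 0.2985]]
side lip 26 [[0.5863, 0.1273, 0.1795], [0.5881, 0.1313, 0.1922], [0.6427, 0.1465, 0.1995]]
side bottle 142 [[0.5868, 0.1139, 0.1353], [0.6167, 0.1315, 0.1453], [0.6492, 0.1531, 0.1482]]
```

Call:
jog_arm --pt "0 0 -0.05 0 0 0" --pt "0 0 -0.05 0 0 0" --pt "0 0 -0.05 0 0 0" --newtons 20

```text
time_s: 10.17
position: [0.626, 0.145, 0.2411]
tool_rot: [[0.061, 0.998, 0.0], [0.998, -0.061, -0.0], [-0.0, 0.0, -1.0]]
ft_force: [1.8, -3.6, -1.1]
grip_width: 0.0135
gripper_force: 50.3
```

Call:
jog_arm --pt "0 0 0 0 0 0" --pt "0 0 0 0 0 0" --pt "0 0 0 0 0 0" --pt "0 0 0 0 0 0" --pt "0 0 0 0 0 0" --pt "0 0 0 0 0 0" --pt "0 0 0 0 0 0" --pt "0 0 0 0 0 0" --hand 0.7

```text
time_s: 10.83
position: [0.6256, 0.1454, 0.2413]
tool_rot: [[0.061, 0.998, -0.0], [0.998, -0.061, 0.0], [0.0, -0.0, -1.0]]
ft_force: [0.4, -0.0, 0.2]
grip_width: 0.0599
gripper_force: 0.0
```

Call:
jog_arm --pt "0 0 -1 0 0 0" --pt "0 0 -3 0 0 0" --pt "0 0 -6 0 0 0" --pt "0 0 -10 0 0 0" --pt "0 -3 -12 0 0 0" --pt "0 -6 -13 0 0 0" --pt "0 -9 -13 0 0 0" --pt "0 -9 -13 0 0 0"

```text
time_s: 11.5
position: [0.5316, 0.1515, 0.3743]
tool_rot: [[0.06, 0.998, 0.002], [0.998, -0.06, 0.0], [0.001, 0.002, -1.0]]
ft_force: [-1.1, -0.5, 0.1]
grip_width: 0.0601
gripper_force: 0.0
```

```bash
python3 look.py s7 scene; python3 look.py s8 side|tail -4
```

```text
11.5 [0.5316045  0.15153431 0.37426604] [-1.11241272 -0.47092099  0.06532405] [-0.01086698  0.0239743  -0.02557331]
scene blue 34 [0.123  0.1243 0.125  0.1576 0.1641 0.1647 0.1659]
scene tab 343 [[0.6228, 0.1236, 0.2297], [0.6327, 0.1451, 0.2592], [0.6364, 0.1647, 0.281]]
scene lip 42 [[0.5895, 0.1306, 0.1882], [0.6424, 0.1477, 0.1959], [0.6472, 0.1568, 0.1999]]
scene bottle 232 [[0.5897, 0.125, 0.1337], [0.6276, 0.1446, 0.1457], [0.6513, 0.1628, 0.1489]]
side blue 16 [0.1214 0.1218 0.123  0.1282 0.1309 0.132  0.1321]
side tab 302 [[0.5896, 0.1187, 0.2277], [0.6203, 0.132, 0.2487], [0.6318, 0.1569, 0.2806]]
side lip 25 [[0.5864, 0.1282, 0.1795], [0.5882, 0.133, 0.1931], [0.643, 0.1461, 0.1992]]
side bottle 141 [[0.5862, 0.119, 0.1365], [0.6171, 0.1346, 0.145], [0.6495, 0.1587, 0.1477]]
side blue 16 [0.1208 0.1231 0.1234 0.1251 0.129  0.1303 0.1314]
side tab 298 [[0.5897, 0.1183, 0.2281], [0.6203, 0.1325, 0.2499], [0.6316, 0.1587, 0.2809]]
side lip 27 [[0.5865, 0.1281, 0.1799], [0.5885, 0.1334, 0.1931], [0.6427, 0.146, 0.1995]]
side bottle 143 [[0.5861, 0.1187, 0.1342], [0.6172, 0.1353, 0.145], [0.6492, 0.1575, 0.1479]]
```

View pics/s7.png

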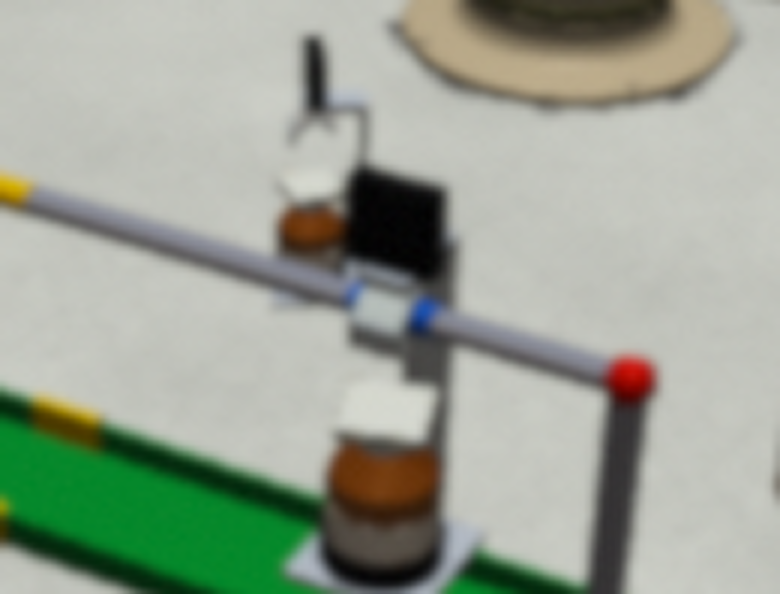

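It hangs upright with blue visible on both sides of the hook, at (295, 352) and (315, 425), and the tab centred at y≈0.144. I let it settle, recheck and hand in.

Call:
jog_arm --pt "0 0 0 0 0 0" --pt "0 0 0 0 0 0" --pt "0 0 0 0 0 0" --pt "0 0 0 0 0 0" --pt "0 0 0 0 0 0" --pt "0 0 0 0 0 0" --pt "0 0 0 0 0 0" --pt "0 0 0 0 0 0"

```text
time_s: 12.37
position: [0.5358, 0.1508, 0.3713]
tool_rot: [[0.061, 0.998, -0.0], [0.998, -0.061, -0.0], [-0.0, -0.0, -1.0]]
ft_force: [-0.6, 0.2, -0.3]
grip_width: 0.0597
gripper_force: 0.0
```

Call:
jog_arm --pt "0 0 0 0 0 0" --pt "0 0 0 0 0 0" --pt "0 0 0 0 0 0" --pt "0 0 0 0 0 0" --pt "0 0 0 0 0 0" --pt "0 0 0 0 0 0" --pt "0 0 0 0 0 0" --pt "0 0 0 0 0 0"

```text
time_s: 13.03
position: [0.5358, 0.1508, 0.3713]
tool_rot: [[0.061, 0.998, -0.0], [0.998, -0.061, -0.0], [-0.0, -0.0, -1.0]]
ft_force: [0.1, -0.1, 1.5]
grip_width: 0.0601
gripper_force: 0.0
```

```bash
python3 look.py s9 scene && python3 -c "
from rig import env; print(env.close_job())"
```

```text
13.0333 [0.53583354 0.1508166  0.37131182] [ 0.05904962 -0.0604104   1.49739584] [ 0.04117925 -0.02926172  0.00637328]
scene blue 35 [0.1228 0.1242 0.1246 0.157  0.1641 0.1642 0.1661]
scene tab 344 [[0.6228, 0.1237, 0.2292], [0.633, 0.1454, 0.2585], [0.6365, 0.1645, 0.282]]
scene lip 40 [[0.5899, 0.131, 0.1884], [0.6417, 0.1477, 0.1958], [0.646, 0.1566, 0.1992]]
scene bottle 229 [[0.5887, 0.1241, 0.1339], [0.6284, 0.1442, 0.1456], [0.6513, 0.1629, 0.1487]]
side blue 16 [0.123  0.1233 0.1233 0.1273 0.1297 0.1303 0.1307]
side tab 300 [[0.5893, 0.1189, 0.2283], [0.6204, 0.1315, 0.2493], [0.6317, 0.1574, 0.2809]]
side lip 25 [[0.5863, 0.129, 0.1791], [0.5885, 0.133, 0.1914], [0.643, 0.1421, 0.1993]]
side bottle 141 [[0.5862, 0.1188, 0.1342], [0.6172, 0.1352, 0.1448], [0.6497, 0.159, 0.1474]]
the job is handed in; nothing more can be done
None
```

The job is handed in at 13 s: the 240 mm carrier was hooked on at the yellow band, slid along the rail to the blue band and released, and it now hangs upright and still, centred to about 1 mm by my measurement, with the loose bottles left alone; the rail carried little or none of its weight for about the first 5 cm of the slide, but the hook stayed over the rail.

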